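# Open the push-and-turn solvent tin at the bookbinding bench

## Task

First take the tall white bottle that stands tight against the solvent tin and stand it upright on the cork mat, to make room for the hand. Then open the tin: press its child-resistant cap hard down and, keeping it down, turn it anticlockwise about a quarter turn until it comes free, lift it off, and set it down right way up (knob on top) in the empty bay (the one with the rubber liner) of the steel tray. Leave the bottle standing, and do not disturb the other things on the bench.

Things in the scene. Friction and masses are not known exactly. Their poses are not given: they have to be found in the camera images.
- tin: Plain oblong aluminium solvent tin, 120 (x) x 64 (y) mm, 113 mm high, screwed to the bench on a steel base 176 x 64 mm: it cannot move. Origin at the centre of its underside. The capped neck stands 30 mm to -x of the middle; a wire handle 15 mm high lies on the top from 5 to 52 mm to +x of the middle.
- neck (a point): Where the centre of the closed cap lies: a point fixed to the tin on the axis of its neck, 151 mm above the bench; z up, x along the tin's long side. The neck has two bayonet lugs and a spring that pushes the cap up.
- cap_mid (a point): Centre (half-way up) of the loose grey plastic cap, 52 mm diameter, 58 mm high, about 100 g, locked on the tin's neck at the start with x axes agreeing; z up. A ribbed round skirt and disc whose flat top is 3 mm above this point; on it a round knurled knob to grip, 28 mm diameter, 26 mm high, with a fine rib along x on top. Clockwise is blocked. Once turned free it must rise 27 mm to clear the neck.
- seal (a joint): Spring seal under the cap, in m: 0 closed, -0.0055 where the catch lets the cap turn, -0.009 at the stop, +0.004 with the cap off. Pressing takes 9 N to start, 13 N at 5.5 mm, 16 N at 9 mm. Held down 6.5 to 9 mm and turned anticlockwise (seen from above), the cap is past the catch and free to rise from 60 to 125 degrees.
- bottle_mid (a point): Centre (120 mm above its foot) of the tall white plastic glue bottle, loose, upright, mass about 0.25 kg: straight round body 44 mm diameter up to 206 mm, then a narrow nozzle (24 mm diameter) up to 240 mm. At the start it stands on the bench beside the tin's neck, about 6 mm from the tin, on either long side of it.
- cork_mat: Cork mat fixed on the bench, 130 x 130 mm and 4 mm thick, origin at the centre of its underside, x and y along its edges. The bottle goes here.
- liner: Flat rubber liner, 74 x 74 mm and 2 mm thick, fixed on the floor of the empty bay of the tray; origin at the centre of its underside, 4 mm above the bench (its top, where the cap goes, is 6 mm above the bench), axes along its edges.
- tray: Fixed open steel tray, 186 (x) x 96 (y) mm, rim 20 mm above the bench, walls 4 mm, split by a wall across its middle into two bays of 87 x 88 mm; origin at the centre of its underside. One bay is empty with the liner, in the other stands a brass weight.
- jar_mid (a point): Bystander: centre of a small glass jar, 44 mm diameter, 75 mm high, beside the tin on the side away from the bottle.
- weight_mid (a point): Bystander: centre of the brass weight, 48 mm diameter, 53 mm high, in the tray's other bay.
- spool_mid (a point): Bystander: centre of a thread spool, 50 mm diameter, 60 mm high, beyond the tin.
- folder_mid (a point): Bystander: centre of a flat bone folder, 140 x 22 x 5 mm, lying in front of the tin on the robot's side.
- books_mid (a point): Bystander: centre of a pile of two small books, 133 x 97 x 36 mm.
- thinner_mid (a point): Bystander: centre of an ordinary amber glass bottle, 66 mm diameter, 130 mm high.
- tape_mid (a point): Bystander: centre of a cardboard ring of tape lying flat, 90 mm diameter, 24 mm high.
- brush_grip (a point): Bystander: the handle of a paste brush, 200 mm long, lying on the bench.
Not all that is in view belongs to the job. There is more than one size of the liner; the job needs the middle-sized.

How it is judged:
By the outcome, as a careful person would: the job done as asked, in the order asked, and still so for the second after the job is handed in, with the robot touching nothing.
It also fails if it takes over 59 s, if anything falls off the work surface, if the arm or the gripper's body presses on something with over 40 N, if the wrist force passes 120 N, or if a joint passes its speed limit or range.

## Robot

A 7-joint arm with a two-finger parallel gripper is mounted at the origin on the work surface. World frame = base frame: x ahead of the robot, y to its left, z up, the work surface at z = 0. Lengths are in mm, angles in degrees, forces in N, time in s.
With the tool pointing down it reaches from about 425 to 825 mm from the base axis. Payload 3.6 kg.
Tool frame: the origin (TCP) lies midway between the tips of the shut fingers; the grasp point (between the pads) lies 19 mm behind it; z points along the fingers, y is the line along which they close (so a half turn about z gives the same grasp; the last joint's range is limited). The gripper opens to 85 mm and grips with 20 to 120 N. Pads are 22 mm wide; open, the fingers measure 114 mm over their backs; the gripper's body (76 mm by 85 mm) begins 54 mm behind the grasp point. The pads swing forward as they close: fully open they stand 13 mm farther back than shut.
Start: joints at [73.768, 35.231, -0.722, 81.555, 0.464, 63.22, -2.315], TCP at [165.105, -628.65, 204.997] pointing down, gripper open.
Joint ranges: [-178.69, 178.69], [-17.37, 117.87], [-77.05, 75.6], [15.02, 138.74], [-78.02, 258.01], [0.78, 113.62], [-162.83, 162.83]. Speed limits (degrees/s): [159.86, 159.86, 180, 180, 180, 180, 180].

## Interface

Orientations are given as a 3x3 rotation matrix whose columns are the frame's x, y, z axes.
In Python, from rig import arm gives the robot as it stands. The module is installed in compiled form; this text tells all that it offers.
- The arm moves only by the shell command python3 -m pendant 'ROWS'. ROWS is JSON, a list of rows, each an object with "claw": the finger opening in cm, from 0 to 8.54; "offset": the shift along the tool's x, y, z in cm, a list of three; "twist": the turn, a rotation vector about the tool's x, y, z in rad, a list of three. A call has 1 to 12 rows; each row shifts and turns the commanded pose from where the row before left it, along the tool's axes as they then stand; what a row does not reach is not made up. A row lasts 1/8 s, in which the tool goes at most 62.5 mm and 10.7 degrees, less where a joint would pass 70% of its speed; a pose out of reach is approached as far as the arm can. A call is refused whole if a number of a shift passes 6.25 or a number of a turn 0.188, either way. A call with a gripper value outside its range is refused whole. The fingers move at their own pace and stop on an object; the grip force is fixed at half the most. Time passes only in rows, so rows that do not move let the fingers close. It gives the time, the measured TCP pose, the force, the opening and the grip force at its end, in the units of the state.
- arm.get_state(): the state, without advancing time (a new reading comes with each control period).
- arm.camera(name): name is "scene" or "top" or "wrist"; returns the picture (384x512x3 uint8, blue, green, red); there is no depth.
- arm.camera_model(name): a dict with "fov_y" (degrees; the focal length in pixels is half the picture's height over the tangent of half this angle, whatever the lens; pixels are square), "cx", "cy" (the principal point, pixels), "R" (3x3) and "t" (3): a world point X has camera coordinates R X + t. Camera axes: x right, y down, z forward; pixel columns grow to the right and rows downward; lengths in mm; the calibration is good to about 2 mm. A picture is of the moment at which its call begins: read the wrist's pose just before it. camera_model takes no time and is no camera call; for the wrist camera it gives the pose at the moment of the call.
- arm.sign_off(): hands the job in; it is judged then, once.
Trained networks look in the newest picture that a camera, given by its name, has taken for a name from the list of things; names that differ only in an ending like _2 or _b are one class to them, and where a whole thing is asked for, a point or a joint stands for the part that bears it (a point fixed in the world has none). Each returns a list of dicts, best first, with "confidence" (0 to 1); they miss things now and then, are a little off and sometimes report something else, mostly with a low value. They report only what shows in the picture. A call takes as long as a camera call. They do not tell look-alikes from the thing itself.
- arm.find_in(camera, target): "point" ([x, y, z] in mm, in the coordinates of the camera as it stood for that picture, good to about 4 mm: the middle of the surface that is visible of it).
- arm.silhouettes(camera, target): "pixels" (384x512 bool, what is visible of it).
- arm.tip_of(camera, target): "point" ([x, y, z] in mm, in the coordinates of the camera as it stood for that picture, good to about 4 mm: a listed point, or the origin of a listed thing).
The state is a dict: "t": time; "joint_positions": joint angles; "joint_vel": joint speeds; "joint_efforts": joint torques, N m; "ee_pos": TCP position; "tool_rot": TCP orientation; "ft_force": force on the tool from outside, world axes, zero at the start; "wrist_torque": the same for the moment, N m; "width": opening from 0.0 (shut) to 1.0 (fully open); "grasp_force": force on a finger pad.
Only numpy, scipy, OpenCV 4.12 (cv2) and the standard library are available. Lean on these libraries where they do the work, as an engineer would, in place of code of your own. Each camera call takes 0.05 s, during which the arm holds its last target. There are 200 camera calls.

## Working session

There is one attempt and no reset: what is moved stays moved. The work goes in short steps, Python scripts to look and compute and a shell command to move; the robot and the scene stay as the last step left them, time stands still between calls to the robot, and variables do not carry over. Pictures are saved under pics/ and viewed, at most 11 in all, crops included, and the job is handed in when it is done.

```bash
mkdir -p pics; cat > h.py <<'E'
from rig import arm
import numpy as np, cv2
def world(cam,p,m):
    return np.array(m["R"]).T@(np.array(p)-np.array(m["t"]))
def shot(cam,name=None):
    m=arm.camera_model(cam); im=np.array(arm.camera(cam))
    if name: cv2.imwrite("pics/"+name,im)
    return m,im
def tips(cam,m,names,fn="tip_of",n=3):
    for k in names:
        r=getattr(arm,fn)(cam,k)
        print(cam,k,[(np.round(world(cam,d["point"],m)).tolist(),round(d["confidence"],2)) for d in r[:n]])
E
python3 - <<'E'
from h import *
s=arm.get_state(); print(s["t"],s["ee_pos"],np.round(s["tool_rot"],2).tolist(),s["width"])
N=["tin","neck","cap_mid","bottle_mid","cork_mat","liner","tray","jar_mid"]
for c in ["scene","top"]:
    m,im=shot(c,c+"0.png"); tips(c,m,N)
print(arm.get_state()["t"])
E
```

```text
0.0 [ 164.90463472 -627.86675879  203.82656973] [[0.97, 0.25, -0.0], [0.25, -0.97, 0.0], [-0.0, -0.0, -1.0]] 0.9993730912589632
scene tin [([588.0, 11.0, -2.0], 0.89)]
scene neck [([562.0, -3.0, 149.0], 0.87)]
scene cap_mid [([560.0, -4.0, 153.0], 0.71)]
scene bottle_mid [([591.0, -60.0, 124.0], 0.62)]
scene cork_mat [([500.0, 282.0, 1.0], 0.96), ([593.0, 11.0, -3.0], 0.46)]
scene liner [([496.0, -190.0, 2.0], 0.68), ([517.0, -311.0, 3.0], 0.66), ([335.0, -140.0, 1.0], 0.55)]
scene tray [([471.0, -309.0, 4.0], 0.79)]
scene jar_mid [([537.0, 52.0, 42.0], 0.82)]
top tin [([589.0, 10.0, 1.0], 0.72)]
top neck [([556.0, -1.0, 149.0], 0.6)]
top cap_mid [([561.0, -4.0, 151.0], 0.5)]
top bottle_mid [([589.0, -55.0, 120.0], 0.53)]
top cork_mat [([502.0, 284.0, -4.0], 0.74)]
top liner [([333.0, -144.0, -0.0], 0.84), ([519.0, -307.0, 2.0], 0.71), ([546.0, 478.0, 12.0], 0.71)]
top tray [([475.0, -309.0, -3.0], 0.64), ([587.0, -56.0, 121.0], 0.24)]
top jar_mid [([538.0, 55.0, 40.0], 0.62)]
0.9
```

View pics/scene0.png

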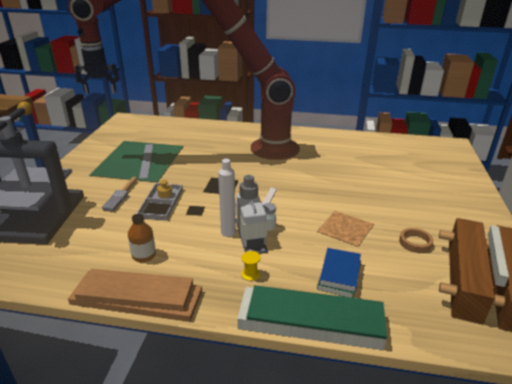

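View pics/top0.png

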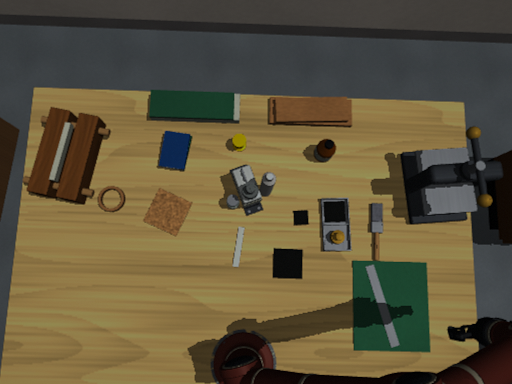

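The scene picture shows the white bottle at (227,200), just on the tray side of the tin (252,222), with the mat at (347,228) and the tray at (160,200). In the top picture the tray's liner is at (335,210). Two other black squares lie on the bench at (300,217), small, and (287,263), large. The mat is at (168,211), the bottle at (268,184) and the cap at (250,190). The empty bay is therefore the liner at about (518,-309). The two views agree on the bottle to about 5 mm, at (590,-57), z about 122.

```bash
cat >> h.py <<'E'
from scipy.spatial.transform import Rotation as Ro
def plan(p,yaw,n,lim=None):
    """print per-row offsets/twists from the present pose to TCP p (mm), tool down with x yaw (deg)"""
    s=arm.get_state(); P=np.array(s["ee_pos"]); A=Ro.from_matrix(s["tool_rot"])
    y=np.radians(yaw); B=Ro.from_matrix(np.array([[np.cos(y),np.sin(y),0],[np.sin(y),-np.cos(y),0],[0,0,-1]]))
    d=(np.array(p)-P)/n/10; v=(A.inv()*B).as_rotvec(); print("t",s["t"],"at",np.round(P,1),"total turn deg",np.degrees(v).round(1),"mm/row",np.linalg.norm(d)*10)
    for i in range(n):
        R=A*Ro.from_rotvec(v*i/n)
        print([round(float(q),2) for q in R.inv().apply(d)],[round(float(q),3) for q in v/n])
E
python3 - <<'E'
from h import *
plan([575,-75,300],114,14)
E
```

```text
t 0.9 at [ 165.1 -628.7  205. ] total turn deg [  0.   -0.  -99.3] mm/row 49.66893908485453
[3.84, -3.08, -0.68] [0.0, -0.0, -0.124]
[4.19, -2.58, -0.68] [0.0, -0.0, -0.124]
[4.47, -2.05, -0.68] [0.0, -0.0, -0.124]
[4.69, -1.48, -0.68] [0.0, -0.0, -0.124]
[4.84, -0.89, -0.68] [0.0, -0.0, -0.124]
[4.91, -0.28, -0.68] [0.0, -0.0, -0.124]
[4.91, 0.32, -0.68] [0.0, -0.0, -0.124]
[4.83, 0.93, -0.68] [0.0, -0.0, -0.124]
[4.68, 1.52, -0.68] [0.0, -0.0, -0.124]
[4.46, 2.08, -0.68] [0.0, -0.0, -0.124]
[4.17, 2.62, -0.68] [0.0, -0.0, -0.124]
[3.81, 3.11, -0.68] [0.0, -0.0, -0.124]
[3.4, 3.56, -0.68] [0.0, -0.0, -0.124]
[2.93, 3.95, -0.68] [0.0, -0.0, -0.124]
```

```bash
python3 -m pendant '[{"claw":8.54,"offset":[3.84,-3.08,-0.8],"twist":[0,0,-0.124]},{"claw":8.54,"offset":[4.19,-2.58,-0.8],"twist":[0,0,-0.124]},{"claw":8.54,"offset":[4.47,-2.05,-0.8],"twist":[0,0,-0.124]},{"claw":8.54,"offset":[4.69,-1.48,-0.8],"twist":[0,0,-0.124]},{"claw":8.54,"offset":[4.84,-0.89,-0.8],"twist":[0,0,-0.124]},{"claw":8.54,"offset":[4.91,-0.28,-0.8],"twist":[0,0,-0.124]},{"claw":8.54,"offset":[4.91,0.32,-0.8],"twist":[0,0,-0.124]},{"claw":8.54,"offset":[4.83,0.93,-0.8],"twist":[0,0,-0.124]},{"claw":8.54,"offset":[4.68,1.52,-0.8],"twist":[0,0,-0.124]},{"claw":8.54,"offset":[4.46,2.08,-0.8],"twist":[0,0,-0.124]},{"claw":8.54,"offset":[4.17,2.62,-0.8],"twist":[0,0,-0.124]},{"claw":8.54,"offset":[3.81,3.11,-0.8],"twist":[0,0,-0.124]}]'
python3 - <<'E'
from h import *
m,im=shot("wrist","w1.png"); tips("wrist",m,["tin","neck","cap_mid","bottle_mid"])
tips("wrist",m,["bottle_mid"],"find_in")
print(arm.get_state()["joint_positions"])
plan([588,-58,290],114,4)
E
```

```text
t: 2.4
ee_pos: [516.6, -152.6, 301.6]
tool_rot: [[-0.177, 0.984, 0.001], [0.984, 0.177, -0.001], [-0.001, 0.0, -1.0]]
ft_force: [0.1, 0.0, 0.4]
width: 0.997
grasp_force: 0.0
wrist tin [([587.0, 7.0, -3.0], 0.64)]
wrist neck []
wrist cap_mid [([561.0, -4.0, 151.0], 0.66)]
wrist bottle_mid [([586.0, -59.0, 120.0], 0.57), ([586.0, 8.0, -4.0], 0.52)]
wrist bottle_mid [([577.0, -61.0, 211.0], 0.85)]
[ 34.01904793  22.52211573 -29.02082683  90.75456776  11.49892935
  69.75975837  12.65848238]
t 2.7 at [ 515.  -155.3  300.7] total turn deg [ -0.1   0.  -14.2] mm/row 30.527570192577585
[2.09, 2.21, 0.26] [-0.0, 0.0, -0.062]
[1.94, 2.34, 0.26] [-0.0, 0.0, -0.062]
[1.8, 2.45, 0.26] [-0.0, 0.0, -0.062]
[1.64, 2.56, 0.27] [-0.0, 0.0, -0.062]
```

View pics/w1.png

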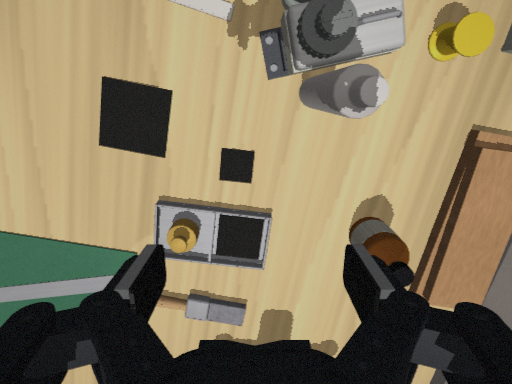

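The wrist picture shows the bottle's nozzle top at (368,90) and the capped tin above it, with the handle to the right. The tin's yaw is about 23°. The liner bay is at (242,237) and the weight at (182,238). The neck plus 60 mm across the tin gives (584,-59), which matches the network's (586,-59).

```bash
python3 -m pendant '[{"claw":8.54,"offset":[2.09,2.19,0.2],"twist":[0,0,-0.06]},{"claw":8.54,"offset":[1.94,2.31,0.2],"twist":[0,0,-0.06]},{"claw":8.54,"offset":[1.8,2.42,0.2],"twist":[0,0,-0.06]},{"claw":8.54,"offset":[1.64,2.5,0.2],"twist":[0,0,-0.06]},{"claw":8.54,"offset":[0,0,0],"twist":[0,0,0]}]'
python3 - <<'E'
from h import *
m,im=shot("wrist","w2.png"); tips("wrist",m,["bottle_mid","neck","cap_mid"])
plan([585.5,-59,173],113,1)
E
```

```text
t: 3.32
ee_pos: [587.5, -55.9, 292.4]
tool_rot: [[-0.403, 0.915, -0.001], [0.915, 0.403, 0.001], [0.002, -0.001, -1.0]]
ft_force: [-0.2, -0.1, 0.3]
width: 0.999
grasp_force: 0.0
wrist bottle_mid [([585.0, -61.0, 120.0], 0.8)]
wrist neck [([428.0, -317.0, 31.0], 0.42), ([589.0, -58.0, 122.0], 0.26)]
wrist cap_mid [([562.0, -4.0, 152.0], 0.83), ([520.0, -308.0, 6.0], 0.49)]
t 3.525 at [586.8 -59.3 293. ] total turn deg [-0.1  0.1  0.5] mm/row 119.98142157247122
[0.09, -0.1, 12.0] [-0.001, 0.001, 0.009]
```

View pics/w2.png

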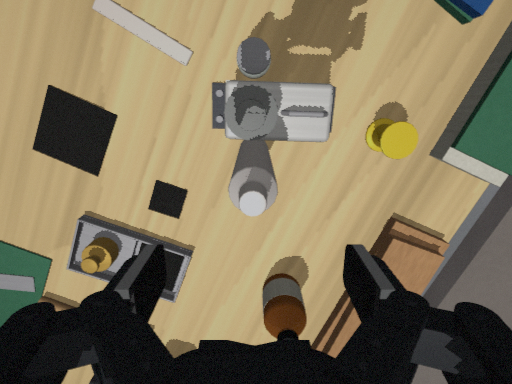

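The tin's sides are now square to the picture, and the bottle's nozzle at (252,203) is centred between the fingers. I'll descend and close.

```bash
python3 -m pendant '[{"claw":8.54,"offset":[-0.05,-0.1,2.7],"twist":[0,0,0]},{"claw":8.54,"offset":[0,0,2.7],"twist":[0,0,0]},{"claw":8.54,"offset":[0,0,2.7],"twist":[0,0,0]},{"claw":8.54,"offset":[0,0,2.2],"twist":[0,0,0]},{"claw":8.54,"offset":[0,0,1.6],"twist":[0,0,0]},{"claw":8.54,"offset":[0,0,0],"twist":[0,0,0]}]'
python3 -m pendant '[{"claw":3.5,"offset":[0,0,0],"twist":[0,0,0]},{"claw":3.5,"offset":[0,0,0],"twist":[0,0,0]},{"claw":3.5,"offset":[0,0,0],"twist":[0,0,0]},{"claw":3.5,"offset":[0,0,0],"twist":[0,0,0]},{"claw":3.5,"offset":[0,0,0],"twist":[0,0,0]},{"claw":3.5,"offset":[0,0,0],"twist":[0,0,0]}]'
```

```text
t: 4.28
ee_pos: [585.8, -58.7, 173.2]
tool_rot: [[-0.401, 0.916, -0.002], [0.916, 0.401, -0.0], [0.001, -0.002, -1.0]]
ft_force: [0.4, 0.6, -0.2]
width: 0.997
grasp_force: 0.0
t: 5.03
ee_pos: [587.7, -57.5, 175.6]
tool_rot: [[-0.402, 0.916, 0.003], [0.916, 0.402, -0.0], [-0.001, 0.003, -1.0]]
ft_force: [-1.4, 0.3, 5.6]
width: 0.462
grasp_force: 59.8
```

```bash
python3 -m pendant '[{"claw":3.5,"offset":[0,0,-1],"twist":[0,0,0]},{"claw":3.5,"offset":[0,0,-2],"twist":[0,0,0]},{"claw":3.5,"offset":[0,0,-3],"twist":[0,0,0]},{"claw":3.5,"offset":[0,0,-3],"twist":[0,0,0]},{"claw":3.5,"offset":[0,0,-3],"twist":[0,0,0]},{"claw":3.5,"offset":[0,0,-3],"twist":[0,0,0]},{"claw":3.5,"offset":[0,0,-3],"twist":[0,0,0]},{"claw":3.5,"offset":[0,0,-2],"twist":[0,0,0]},{"claw":3.5,"offset":[0,0,-1],"twist":[0,0,0]},{"claw":3.5,"offset":[0,0,0],"twist":[0,0,0]}]'
python3 - <<'E'
from h import *
for c in ["scene","top"]:
    m,im=shot(c,c+"1.png"); tips(c,m,["bottle_mid","cork_mat"])
    cv2.imwrite("pics/s1crop.png",cv2.resize(im[100:300,130:380],None,fx=2.5,fy=2.5)) if c=="scene" else 0
plan([502,283,385],113+28,12)
E
```

```text
t: 6.28
ee_pos: [586.6, -57.5, 384.0]
tool_rot: [[-0.403, 0.915, -0.0], [0.915, 0.403, 0.0], [0.0, 0.0, -1.0]]
ft_force: [0.7, 0.0, -2.1]
width: 0.46
grasp_force: 60.7
scene bottle_mid [([589.0, -58.0, 330.0], 0.59)]
scene cork_mat [([506.0, 284.0, 2.0], 0.66)]
top bottle_mid [([585.0, -56.0, 329.0], 0.68)]
top cork_mat [([501.0, 283.0, -4.0], 0.85), ([754.0, 37.0, 30.0], 0.55)]
t 6.575 at [586.4 -57.8 383.2] total turn deg [ -0.1  -0.1 -27.3] mm/row 29.254555034651403
[2.88, 0.5, -0.01] [-0.0, -0.0, -0.04]
[2.86, 0.61, -0.01] [-0.0, -0.0, -0.04]
[2.83, 0.73, -0.01] [-0.0, -0.0, -0.04]
[2.8, 0.84, -0.01] [-0.0, -0.0, -0.04]
[2.77, 0.95, -0.01] [-0.0, -0.0, -0.04]
[2.73, 1.06, -0.01] [-0.0, -0.0, -0.04]
[2.68, 1.16, -0.01] [-0.0, -0.0, -0.04]
[2.64, 1.27, -0.01] [-0.0, -0.0, -0.04]
[2.58, 1.37, -0.01] [-0.0, -0.0, -0.04]
[2.53, 1.47, -0.02] [-0.0, -0.0, -0.04]
[2.47, 1.57, -0.02] [-0.0, -0.0, -0.04]
[2.4, 1.67, -0.02] [-0.0, -0.0, -0.04]
```

View pics/s1crop.png

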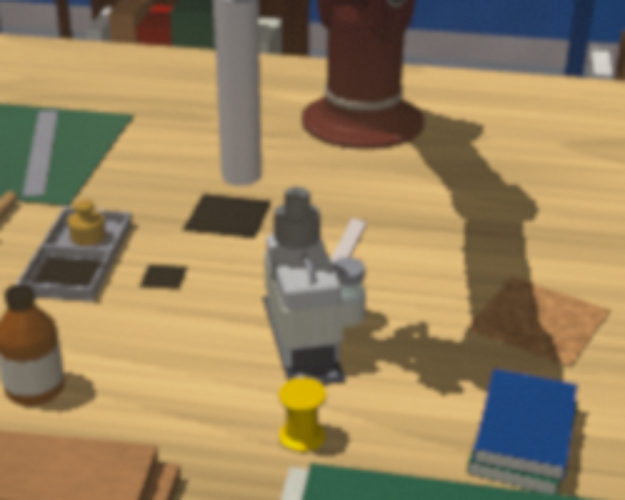

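The bottle hangs upright in the fingers at crop (238,90), and the tin, jar and spool are where they were. I'll carry it to the mat.

```bash
python3 -m pendant '[{"claw":3.5,"offset":[2.88,0.5,0],"twist":[0,0,-0.04]},{"claw":3.5,"offset":[2.86,0.61,0],"twist":[0,0,-0.04]},{"claw":3.5,"offset":[2.83,0.73,0],"twist":[0,0,-0.04]},{"claw":3.5,"offset":[2.8,0.84,0],"twist":[0,0,-0.04]},{"claw":3.5,"offset":[2.77,0.95,0],"twist":[0,0,-0.04]},{"claw":3.5,"offset":[2.73,1.06,0],"twist":[0,0,-0.04]},{"claw":3.5,"offset":[2.68,1.16,0],"twist":[0,0,-0.04]},{"claw":3.5,"offset":[2.64,1.27,0],"twist":[0,0,-0.04]},{"claw":3.5,"offset":[2.58,1.37,0],"twist":[0,0,-0.04]},{"claw":3.5,"offset":[2.53,1.47,0],"twist":[0,0,-0.04]},{"claw":3.5,"offset":[2.47,1.57,0],"twist":[0,0,-0.04]},{"claw":3.5,"offset":[2.4,1.67,0],"twist":[0,0,-0.04]}]'
python3 -m pendant '[{"claw":3.5,"offset":[0,0,2],"twist":[0,0,0]},{"claw":3.5,"offset":[0,0,3],"twist":[0,0,0]},{"claw":3.5,"offset":[0,0,3],"twist":[0,0,0]},{"claw":3.5,"offset":[0,0,3],"twist":[0,0,0]},{"claw":3.5,"offset":[0,0,3],"twist":[0,0,0]},{"claw":3.5,"offset":[0,0,2.5],"twist":[0,0,0]},{"claw":3.5,"offset":[0,0,1.5],"twist":[0,0,0]},{"claw":3.5,"offset":[0,0,1],"twist":[0,0,0]},{"claw":3.5,"offset":[0,0,0.9],"twist":[0,0,0]},{"claw":3.5,"offset":[0,0,0],"twist":[0,0,0]}]'
python3 - <<'E'
from h import *
for c in ["scene","top"]:
    m,im=shot(c); tips(c,m,["bottle_mid"])
print(arm.get_state()["ee_pos"],arm.get_state()["ft_force"])
E
```

```text
t: 8.07
ee_pos: [500.1, 285.4, 384.4]
tool_rot: [[-0.783, 0.623, 0.0], [0.623, 0.783, 0.0], [-0.0, 0.001, -1.0]]
ft_force: [0.1, -0.3, -1.5]
width: 0.462
grasp_force: 60.6
t: 9.32
ee_pos: [501.6, 282.8, 184.8]
tool_rot: [[-0.78, 0.626, -0.0], [0.626, 0.78, -0.0], [0.0, -0.0, -1.0]]
ft_force: [-0.6, 0.1, -1.1]
width: 0.458
grasp_force: 60.8
scene bottle_mid [([508.0, 281.0, 131.0], 0.77)]
top bottle_mid []
[502.08602499 283.20432079 185.73911399] [-0.05868771 -0.00289138 -1.61108849]
```

```bash
python3 -m pendant '[{"claw":3.5,"offset":[0,0,0.4],"twist":[0,0,0]},{"claw":3.5,"offset":[0,0,0.2],"twist":[0,0,0]},{"claw":3.5,"offset":[0,0,0],"twist":[0,0,0]}]'
python3 -m pendant '[{"claw":3.5,"offset":[0,0,0.1],"twist":[0,0,0]},{"claw":3.5,"offset":[0,0,0],"twist":[0,0,0]}]'
```

```text
t: 9.9
ee_pos: [502.0, 283.0, 179.8]
tool_rot: [[-0.78, 0.626, 0.001], [0.626, 0.78, 0.0], [-0.001, 0.001, -1.0]]
ft_force: [-1.3, -1.4, 3.3]
width: 0.463
grasp_force: 61.5
t: 10.15
ee_pos: [502.3, 283.3, 179.7]
tool_rot: [[-0.779, 0.626, 0.002], [0.626, 0.779, 0.001], [-0.001, 0.002, -1.0]]
ft_force: [-1.3, -1.6, 7.6]
width: 0.458
grasp_force: 62.3
```

```bash
python3 -m pendant '[{"claw":5.0,"offset":[0,0,0],"twist":[0,0,0]},{"claw":6.5,"offset":[0,0,0],"twist":[0,0,0]},{"claw":8.54,"offset":[0,0,0],"twist":[0,0,0]},{"claw":8.54,"offset":[0,0,0],"twist":[0,0,0]},{"claw":8.54,"offset":[0,0,-1],"twist":[0,0,0]},{"claw":8.54,"offset":[0,0,-3],"twist":[0,0,0]},{"claw":8.54,"offset":[0,0,-3],"twist":[0,0,0]},{"claw":8.54,"offset":[0,0,-3],"twist":[0,0,0]}]'
python3 - <<'E'
from h import *
for c in ["scene","top"]:
    m,im=shot(c,c+"2.png"); tips(c,m,["bottle_mid"],n=2)
    if c=="scene":cv2.imwrite("pics/s2crop.png",cv2.resize(im[100:300,130:400],None,fx=2,fy=2))
plan([560,-3,280],85+45,10)
E
```

```text
t: 11.15
ee_pos: [501.7, 283.1, 279.8]
tool_rot: [[-0.78, 0.626, 0.001], [0.626, 0.78, 0.001], [-0.0, 0.001, -1.0]]
ft_force: [0.5, 0.1, 0.4]
width: 1.002
grasp_force: 0.0
scene bottle_mid [([507.0, 282.0, 127.0], 0.86)]
top bottle_mid []
t 11.35 at [501.7 283.  278.6] total turn deg [ 0.1  0.  11.2] mm/row 29.18671622966373
[-2.25, -1.86, -0.01] [0.0, 0.0, 0.02]
[-2.28, -1.82, -0.01] [0.0, 0.0, 0.02]
[-2.32, -1.78, -0.01] [0.0, 0.0, 0.02]
[-2.35, -1.73, -0.01] [0.0, 0.0, 0.02]
[-2.38, -1.68, -0.01] [0.0, 0.0, 0.02]
[-2.42, -1.64, -0.01] [0.0, 0.0, 0.02]
[-2.45, -1.59, -0.01] [0.0, 0.0, 0.02]
[-2.48, -1.54, -0.01] [0.0, 0.0, 0.02]
[-2.51, -1.49, -0.01] [0.0, 0.0, 0.02]
[-2.54, -1.44, -0.01] [0.0, 0.0, 0.02]
```

View pics/s2crop.png

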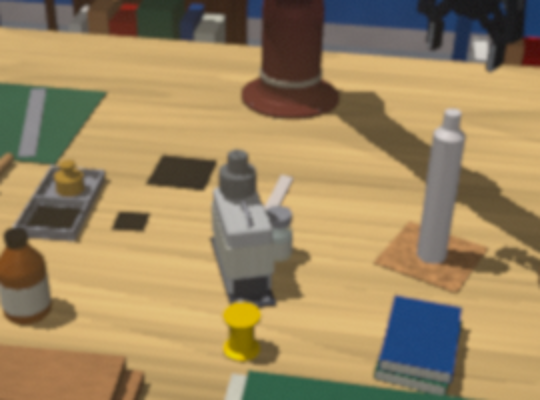

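The bottle stands upright, near the middle of the mat at crop (440,190), and nothing else has moved. Next is the cap.

```bash
python3 - <<'E'
from h import *
plan([560.5,-3.5,270],75,12)
E
```

```text
t 11.35 at [501.7 283.  278.6] total turn deg [ 0.1 -0.  66.2] mm/row 24.381625019939097
[-1.88, -1.55, 0.07] [0.0, -0.0, 0.096]
[-2.02, -1.37, 0.07] [0.0, -0.0, 0.096]
[-2.14, -1.17, 0.07] [0.0, -0.0, 0.096]
[-2.24, -0.96, 0.07] [0.0, -0.0, 0.096]
[-2.32, -0.74, 0.07] [0.0, -0.0, 0.096]
[-2.38, -0.51, 0.07] [0.0, -0.0, 0.096]
[-2.42, -0.28, 0.07] [0.0, -0.0, 0.096]
[-2.44, -0.04, 0.07] [0.0, -0.0, 0.096]
[-2.43, 0.19, 0.07] [0.0, -0.0, 0.096]
[-2.4, 0.42, 0.07] [0.0, -0.0, 0.096]
[-2.35, 0.65, 0.07] [0.0, -0.0, 0.096]
[-2.27, 0.88, 0.07] [0.0, -0.0, 0.096]
```

```bash
python3 -m pendant '[{"claw":8.54,"offset":[-1.88,-1.55,0],"twist":[0,0,0.096]},{"claw":8.54,"offset":[-2.02,-1.37,0],"twist":[0,0,0.096]},{"claw":8.54,"offset":[-2.14,-1.17,0],"twist":[0,0,0.096]},{"claw":8.54,"offset":[-2.24,-0.96,0],"twist":[0,0,0.096]},{"claw":8.54,"offset":[-2.32,-0.74,0],"twist":[0,0,0.096]},{"claw":8.54,"offset":[-2.38,-0.51,0],"twist":[0,0,0.096]},{"claw":8.54,"offset":[-2.42,-0.28,0.2],"twist":[0,0,0.096]},{"claw":8.54,"offset":[-2.44,-0.04,0.2],"twist":[0,0,0.096]},{"claw":8.54,"offset":[-2.43,0.19,0.2],"twist":[0,0,0.096]},{"claw":8.54,"offset":[-2.4,0.42,0.2],"twist":[0,0,0.096]},{"claw":7.0,"offset":[-2.35,0.65,0],"twist":[0,0,0.096]},{"claw":6.5,"offset":[-2.27,0.88,0],"twist":[0,0,0.096]}]'
python3 - <<'E'
from h import *
m,im=shot("wrist","w3.png"); tips("wrist",m,["neck","cap_mid"]);tips("wrist",m,["cap_mid"],"find_in")
s=arm.silhouettes("wrist","cap_mid")
if s:
    M=s[0]["pixels"].astype(np.uint8); x,y,w,h=cv2.boundingRect(M); print(x,y,w,h)
top=arm.camera_model("top"); im2=arm.camera("top"); tips("top",top,["cap_mid"])
# wrist camera projection of candidate knob top centre
for c in [(560.5,-3.5,180),(560.5,-3.5,154)]:
    q=np.array(m["R"])@np.array(c)+np.array(m["t"]); f=192/np.tan(np.radians(m["fov_y"]/2)); print(c,m["cx"]+f*q[0]/q[2],m["cy"]+f*q[1]/q[2], "knob r px",14*f/q[2])
print(arm.get_state()["joint_positions"])
plan([561,-3.5,158],75,1)
E
```

```text
t: 12.85
ee_pos: [559.9, -4.6, 268.4]
tool_rot: [[0.258, 0.966, -0.003], [0.966, -0.258, -0.0], [-0.001, -0.003, -1.0]]
ft_force: [0.5, -0.3, 0.7]
width: 0.76
grasp_force: 0.0
wrist neck []
wrist cap_mid [([559.0, -1.0, 154.0], 0.67)]
wrist cap_mid [([564.0, 5.0, 156.0], 0.82), ([606.0, 27.0, 114.0], 0.28)]
229 145 53 57
top cap_mid []
(560.5, -3.5, 180) 254.26760409320443 184.01064062867883 knob r px 15.997929174459221
(560.5, -3.5, 154) 254.3586603379067 176.30620461205004 knob r px 14.641941263079698
[ 13.42728075  25.34968797 -23.62596106  90.54699627  10.71471243
  66.39385724 -27.05728557]
t 13.2 at [560.3  -1.7 269.8] total turn deg [-0.1 -0.1  0.4] mm/row 111.80316865900741
[-0.17, 0.12, 11.18] [-0.001, -0.001, 0.007]
```

View pics/w3.png

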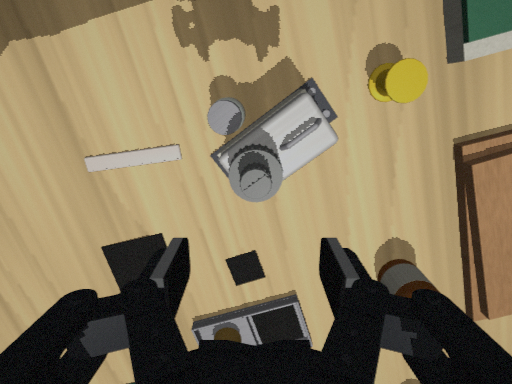

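The knob top is at (256,180) in the wrist picture, with the cap's silhouette centred at (255,174). That puts the cap axis at about (560.5,-2), under the tool to within 2 mm. I'll go down beside the knob.

```bash
python3 -m pendant '[{"claw":6,"offset":[0,0,2.5],"twist":[0,0,0]},{"claw":6,"offset":[0,0,3],"twist":[0,0,0]},{"claw":6,"offset":[0,0,3],"twist":[0,0,0]},{"claw":6,"offset":[0,0,2],"twist":[0,0,0]},{"claw":6,"offset":[0,0,0.8],"twist":[0,0,0]},{"claw":6,"offset":[0,0,0],"twist":[0,0,0]}]'
python3 - <<'E'
from h import *
m,im=shot("wrist"); tips("wrist",m,["cap_mid","neck"]);z=[]
for i in range(5): z.append(arm.get_state()["ee_pos"]); arm.camera_model("wrist"); arm.camera("wrist")
print(np.mean(z,0),np.std(z,0))
E
```

```text
t: 13.95
ee_pos: [560.7, -2.8, 157.0]
tool_rot: [[0.254, 0.967, -0.0], [0.967, -0.254, 0.0], [0.0, -0.0, -1.0]]
ft_force: [0.0, 0.3, 0.2]
width: 0.703
grasp_force: 0.0
wrist cap_mid [([559.0, -1.0, 150.0], 0.64)]
wrist neck []
[561.38176894  -3.38694247 157.93410308] [0.15226834 0.12907808 0.16589095]
```

```bash
python3 -m pendant '[{"claw":6,"offset":[0.1,0,0.4],"twist":[0,0,0]},{"claw":4,"offset":[0,0,0],"twist":[0,0,0]},{"claw":2,"offset":[0,0,0],"twist":[0,0,0]},{"claw":2,"offset":[0,0,0],"twist":[0,0,0]},{"claw":2,"offset":[0,0,0],"twist":[0,0,0]},{"claw":2,"offset":[0,0,0],"twist":[0,0,0]},{"claw":2,"offset":[0,0,0],"twist":[0,0,0]}]'
```

```text
t: 15.22
ee_pos: [561.0, -2.3, 154.0]
tool_rot: [[0.255, 0.967, 0.0], [0.967, -0.255, 0.0], [0.0, 0.0, -1.0]]
ft_force: [-0.9, 0.4, 4.8]
width: 0.239
grasp_force: 2.7
```

```bash
python3 -m pendant '[{"claw":0,"offset":[0,0,0],"twist":[0,0,0]},{"claw":0,"offset":[0,0,0],"twist":[0,0,0]},{"claw":0,"offset":[0,0,0],"twist":[0,0,0]}]'
```

```text
t: 15.6
ee_pos: [560.5, -1.9, 153.9]
tool_rot: [[0.255, 0.967, -0.001], [0.967, -0.255, 0.0], [0.0, -0.001, -1.0]]
ft_force: [-3.0, 0.2, 5.6]
width: -0.003
grasp_force: 2.8
```

```bash
python3 - <<'E'
from h import *
m,im=shot("wrist"); m2,im2=shot("scene"); s=arm.get_state(); print(s["width"],s["grasp_force"],s["ft_force"],s["ee_pos"])
c=im2[130:270,180:320]
cv2.imwrite("pics/w4.png",np.hstack([cv2.resize(im[60:384,106:430],(400,400)),cv2.resize(c,(400,400),interpolation=cv2.INTER_CUBIC)]))
E
```

```text
0.001214086938897908 2.7935011181398295 [-2.87393922  1.42799845  5.80275167] [560.46851954  -1.92891364 153.86169094]
```

View pics/w4.png

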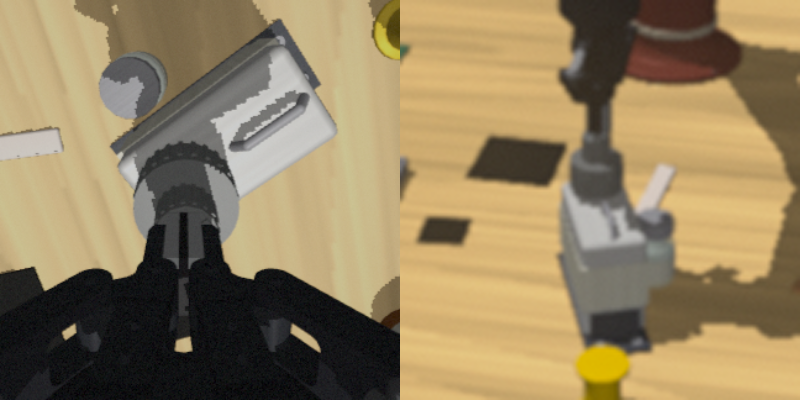

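```bash
python3 - <<'E'
from h import *
m=arm.camera_model("wrist"); s=arm.get_state(); R=np.array(m["R"]);t=np.array(m["t"]); f=192/np.tan(np.radians(m["fov_y"]/2))
print("cam pos",-R.T@t,"view dir",R[2], "f",f,m["cx"],m["cy"],m.keys())
P=np.array(s["ee_pos"])
def pr(X): q=R@np.array(X)+t; u=[m["cx"]+f*q[0]/q[2],m["cy"]+f*q[1]/q[2]]; return np.round(u),np.round([(u[0]-106)*400/324,(u[1]-60)*400/324])
for n,X in dict(tcp=P,knobtop=(561,-2,180),knobbase=(561,-2,154),disc_edge_minus=(554,-27,154),disc_edge_plus=(568,23,154)).items(): print(n,X,*pr(X))
im=arm.camera("wrist"); cv2.imwrite("pics/w5.png",cv2.convertScaleAbs(cv2.resize(im[180:300,176:336],(800,600),interpolation=cv2.INTER_CUBIC),alpha=2.0,beta=20))
tips("wrist",m,["cap_mid"]); tips("wrist",m,["cap_mid"],"find_in")
E
```

```text
cam pos [580.80502761  72.21078175 322.37510908] view dir [-0.07745946 -0.28863153 -0.95430177] f 306.0322578543123 254.19838197476778 189.36302748934557 dict_keys(['fov_y', 'cx', 'cy', 'R', 't'])
tcp [560.46851954  -1.92891364 153.86169094] [253. 228.] [182. 207.]
knobtop (561, -2, 180) [254. 249.] [183. 233.]
knobbase (561, -2, 154) [254. 228.] [183. 207.]
disc_edge_minus (554, -27, 154) [254. 266.] [182. 254.]
disc_edge_plus (568, 23, 154) [255. 186.] [184. 156.]
wrist cap_mid [([561.0, -5.0, 152.0], 0.87)]
wrist cap_mid [([567.0, 10.0, 156.0], 0.6)]
```

View pics/w5.png

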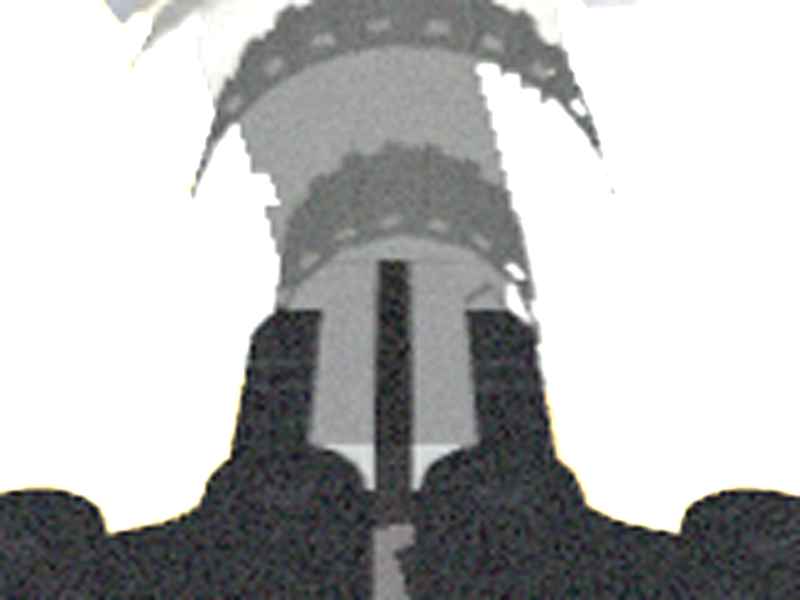

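The close-up shows both shut finger tips resting on top of the knob (z about 180), although the TCP reads 154. The 5.6 N upward force agrees. Open fingers in the earlier pictures also show their tips higher than stated. The real tips therefore sit about 26 mm above the reported TCP, so I'll rise, reopen and go about 24 mm lower, watching the force.

```bash
python3 -m pendant '[{"claw":0,"offset":[0,0,-1],"twist":[0,0,0]},{"claw":6,"offset":[0,0,-0.5],"twist":[0,0,0]},{"claw":6,"offset":[0,0,0],"twist":[0,0,0]},{"claw":6,"offset":[0,0,0],"twist":[0,0,0]},{"claw":6,"offset":[0,0,0],"twist":[0,0,0]},{"claw":6,"offset":[0,0,1.0],"twist":[0,0,0]},{"claw":6,"offset":[0,0,1.0],"twist":[0,0,0]},{"claw":6,"offset":[0,0,0.8],"twist":[0,0,0]},{"claw":6,"offset":[0,0,0],"twist":[0,0,0]}]'
python3 -m pendant '[{"claw":6,"offset":[0,0,0.5],"twist":[0,0,0]},{"claw":6,"offset":[0,0,0.5],"twist":[0,0,0]},{"claw":6,"offset":[0,0,0],"twist":[0,0,0]}]'
```

```text
t: 16.98
ee_pos: [560.3, -2.6, 138.9]
tool_rot: [[0.255, 0.967, -0.002], [0.967, -0.255, 0.0], [-0.001, -0.002, -1.0]]
ft_force: [-1.0, 0.4, 0.3]
width: 0.701
grasp_force: 0.0
t: 17.35
ee_pos: [560.7, -2.6, 129.6]
tool_rot: [[0.255, 0.967, -0.001], [0.967, -0.255, -0.0], [-0.0, -0.001, -1.0]]
ft_force: [-0.2, -0.2, 0.3]
width: 0.7
grasp_force: 0.0
```

```bash
python3 -m pendant '[{"claw":4,"offset":[0,0,0],"twist":[0,0,0]},{"claw":2,"offset":[0,0,0],"twist":[0,0,0]},{"claw":2,"offset":[0,0,0],"twist":[0,0,0]},{"claw":2,"offset":[0,0,0],"twist":[0,0,0]},{"claw":2,"offset":[0,0,0],"twist":[0,0,0]}]'
```

```text
t: 17.98
ee_pos: [561.4, -2.6, 130.5]
tool_rot: [[0.255, 0.967, 0.001], [0.967, -0.255, -0.0], [0.0, 0.001, -1.0]]
ft_force: [0.8, -0.3, 3.6]
width: 0.305
grasp_force: 58.9
```

```bash
python3 -m pendant '[{"claw":0,"offset":[0,0,0.3],"twist":[0,0,0]},{"claw":0,"offset":[0,0,0.3],"twist":[0,0,0]},{"claw":0,"offset":[0,0,0.2],"twist":[0,0,0]},{"claw":0,"offset":[0,0,0],"twist":[0,0,0]},{"claw":0,"offset":[0,0,0],"twist":[0,0,0]}]'
python3 - <<'E'
from h import *
z=[]
for i in range(3): arm.camera("top"); s=arm.get_state(); z.append(list(s["ee_pos"])+list(s["ft_force"]))
print(np.round(z,2))
E
```

```text
t: 18.6
ee_pos: [561.5, -2.6, 124.1]
tool_rot: [[0.255, 0.967, 0.002], [0.967, -0.255, -0.001], [-0.0, 0.002, -1.0]]
ft_force: [-3.3, -1.0, 12.6]
width: 0.307
grasp_force: 59.6
[[ 5.6151e+02 -2.5900e+00  1.2406e+02 -2.8300e+00 -1.2000e-01  1.2710e+01]
 [ 5.6148e+02 -2.5700e+00  1.2405e+02 -3.4400e+00 -1.2300e+00  1.2110e+01]
 [ 5.6149e+02 -2.6000e+00  1.2410e+02 -2.9400e+00 -6.2000e-01  1.2500e+01]]
```

```bash
python3 -m pendant '[{"claw":0,"offset":[0,0,0.2],"twist":[0,0,0]},{"claw":0,"offset":[0,0,0.1],"twist":[0,0,0]},{"claw":0,"offset":[0,0,0],"twist":[0,0,0]},{"claw":0,"offset":[0,0,0],"twist":[0,0,0]}]'
```

```text
t: 19.25
ee_pos: [561.5, -2.6, 121.5]
tool_rot: [[0.255, 0.967, 0.002], [0.967, -0.255, -0.001], [-0.0, 0.002, -1.0]]
ft_force: [-4.0, -0.9, 15.7]
width: 0.308
grasp_force: 60.5
```

```bash
python3 -m pendant '[{"claw":0,"offset":[0,0,0],"twist":[0,0,-0.08]},{"claw":0,"offset":[0,0,0],"twist":[0,0,-0.15]},{"claw":0,"offset":[0,0,0],"twist":[0,0,-0.15]},{"claw":0,"offset":[0,0,0],"twist":[0,0,0]}]'
```

```text
t: 19.75
ee_pos: [561.8, -2.0, 121.5]
tool_rot: [[-0.123, 0.992, 0.002], [0.992, 0.123, 0.0], [0.0, 0.002, -1.0]]
ft_force: [-3.1, -0.2, 13.9]
width: 0.307
grasp_force: 60.2
```

```bash
python3 -m pendant '[{"claw":0,"offset":[0,0,0.05],"twist":[0,0,-0.15]},{"claw":0,"offset":[0,0,0],"twist":[0,0,-0.15]},{"claw":0,"offset":[0,0,0],"twist":[0,0,-0.15]},{"claw":0,"offset":[0,0,0],"twist":[0,0,-0.15]},{"claw":0,"offset":[0,0,0],"twist":[0,0,-0.15]},{"claw":0,"offset":[0,0,0],"twist":[0,0,-0.15]},{"claw":0,"offset":[0,0,0],"twist":[0,0,-0.15]},{"claw":0,"offset":[0,0,0],"twist":[0,0,-0.15]},{"claw":0,"offset":[0,0,0],"twist":[0,0,0]}]'
python3 - <<'E'
from h import *
s=arm.get_state();print(s["wrist_torque"],s["joint_positions"][6])
E
```

```text
t: 20.88
ee_pos: [560.4, -2.8, 121.5]
tool_rot: [[-0.97, 0.245, -0.0], [0.245, 0.97, -0.002], [-0.0, -0.002, -1.0]]
ft_force: [-6.6, -2.6, 19.6]
width: 0.305
grasp_force: 60.7
[-0.59153297  1.47624849  0.16032564] 40.934601584865526
```

```bash
python3 -m pendant '[{"claw":0,"offset":[0,0,-0.5],"twist":[0,0,0]},{"claw":0,"offset":[0,0,-0.5],"twist":[0,0,0]},{"claw":0,"offset":[0,0,-0.5],"twist":[0,0,0]},{"claw":0,"offset":[0,0,0],"twist":[0,0,0]}]'
```

```text
t: 21.38
ee_pos: [560.4, -2.9, 134.0]
tool_rot: [[-0.969, 0.246, -0.001], [0.246, 0.969, -0.001], [0.001, -0.001, -1.0]]
ft_force: [-2.1, 0.2, 7.9]
width: 0.306
grasp_force: 59.3
```

```bash
python3 -m pendant '[{"claw":0,"offset":[0,0,-1],"twist":[0,0,0]},{"claw":0,"offset":[0,0,-1],"twist":[0,0,0]},{"claw":0,"offset":[0,0,-1],"twist":[0,0,0]},{"claw":0,"offset":[0,0,-2],"twist":[0,0,0]},{"claw":0,"offset":[0,0,-3],"twist":[0,0,0]},{"claw":0,"offset":[0,0,0],"twist":[0,0,0]}]'
python3 - <<'E'
from h import *
for c in ["scene","wrist"]:
    m,im=shot(c,c+"3.png"); tips(c,m,["cap_mid","liner","tray","weight_mid"],n=2)
m,im=shot("top"); tips("top",m,["cap_mid","liner","tray","weight_mid"],n=3)
im=cv2.imread("pics/scene3.png"); w=cv2.imread("pics/wrist3.png")
cv2.imwrite("pics/c3.png",np.hstack([cv2.resize(w[60:384,106:430],(400,400)),cv2.resize(im[110:270,140:300],(400,400))]))
plan([518,-308,215],165,11)
E
```

```text
t: 22.12
ee_pos: [562.8, -1.6, 216.2]
tool_rot: [[-0.969, 0.246, 0.006], [0.246, 0.969, 0.001], [-0.005, 0.003, -1.0]]
ft_force: [-0.0, -0.0, -0.3]
width: 0.305
grasp_force: 59.0
scene cap_mid [([567.0, -3.0, 240.0], 0.93)]
scene liner [([337.0, -142.0, -4.0], 0.97), ([516.0, -311.0, 4.0], 0.62)]
scene tray [([468.0, -311.0, 5.0], 0.94)]
scene weight_mid [([428.0, -313.0, 33.0], 0.81)]
wrist cap_mid [([560.0, -2.0, 233.0], 0.92)]
wrist liner [([522.0, -311.0, 4.0], 0.62), ([495.0, -183.0, -1.0], 0.59)]
wrist tray [([504.0, 284.0, -5.0], 0.53), ([560.0, -3.0, 150.0], 0.27)]
wrist weight_mid []
top cap_mid [([564.0, -4.0, 232.0], 0.56)]
top liner [([334.0, -143.0, 3.0], 0.89), ([520.0, -308.0, 0.0], 0.79), ([732.0, -263.0, 63.0], 0.59)]
top tray [([477.0, -311.0, -4.0], 0.88)]
top weight_mid [([427.0, -314.0, 29.0], 0.53), ([385.0, 30.0, 2.0], 0.39)]
t 22.875 at [561.1  -2.6 213.5] total turn deg [ 0.  -0.   0.7] mm/row 28.042318111859288
[-0.3, -2.79, -0.01] [0.0, -0.0, 0.001]
[-0.31, -2.79, -0.01] [0.0, -0.0, 0.001]
[-0.31, -2.79, -0.01] [0.0, -0.0, 0.001]
[-0.31, -2.79, -0.01] [0.0, -0.0, 0.001]
[-0.32, -2.79, -0.01] [0.0, -0.0, 0.001]
[-0.32, -2.79, -0.01] [0.0, -0.0, 0.001]
[-0.32, -2.79, -0.01] [0.0, -0.0, 0.001]
[-0.33, -2.79, -0.01] [0.0, -0.0, 0.001]
[-0.33, -2.78, -0.01] [0.0, -0.0, 0.001]
[-0.33, -2.78, -0.01] [0.0, -0.0, 0.001]
[-0.34, -2.78, -0.01] [0.0, -0.0, 0.001]
```

View pics/c3.png

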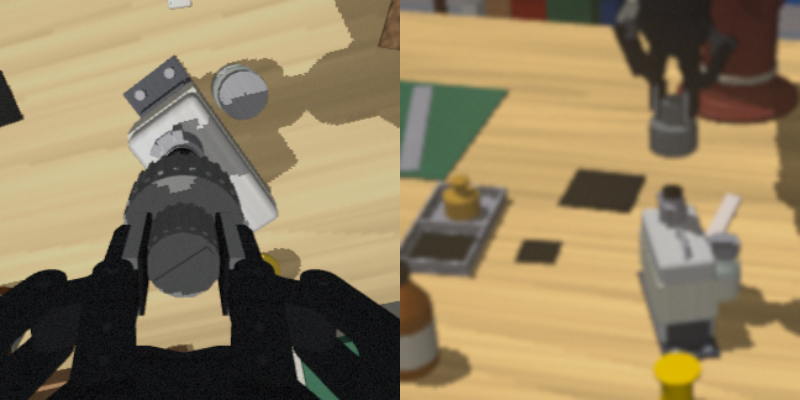

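The cap is off and upright in the fingers, at left crop (182,265). The neck is bare and the tin, jar and tray are undisturbed. I'll carry the cap to the liner bay at (518,-309).

```bash
python3 -m pendant '[{"claw":0,"offset":[-0.3,-2.79,0],"twist":[0,0,0]},{"claw":0,"offset":[-0.31,-2.79,0],"twist":[0,0,0]},{"claw":0,"offset":[-0.31,-2.79,0],"twist":[0,0,0]},{"claw":0,"offset":[-0.31,-2.79,0],"twist":[0,0,0]},{"claw":0,"offset":[-0.32,-2.79,0],"twist":[0,0,0]},{"claw":0,"offset":[-0.32,-2.79,0],"twist":[0,0,0]},{"claw":0,"offset":[-0.32,-2.79,0],"twist":[0,0,0]},{"claw":0,"offset":[-0.33,-2.79,0],"twist":[0,0,0]},{"claw":0,"offset":[-0.33,-2.79,0],"twist":[0,0,0]},{"claw":0,"offset":[-0.33,-2.79,0],"twist":[0,0,0]},{"claw":0,"offset":[-0.34,-2.79,0],"twist":[0,0,0]},{"claw":0,"offset":[0,0,0],"twist":[0,0,0]}]'
python3 -m pendant '[{"claw":0,"offset":[0,0,2],"twist":[0,0,0]},{"claw":0,"offset":[0,0,3],"twist":[0,0,0]},{"claw":0,"offset":[0,0,3],"twist":[0,0,0]},{"claw":0,"offset":[0,0,3],"twist":[0,0,0]},{"claw":0,"offset":[0,0,2.5],"twist":[0,0,0]},{"claw":0,"offset":[0,0,2],"twist":[0,0,0]},{"claw":0,"offset":[0,0,0],"twist":[0,0,0]}]'
python3 - <<'E'
from h import *
for c in ["scene","top"]:
    m,im=shot(c); tips(c,m,["cap_mid","liner"],n=2)
plan([518,-309,15],166,1)
E
```

```text
t: 24.38
ee_pos: [518.5, -312.2, 212.8]
tool_rot: [[-0.968, 0.252, -0.001], [0.252, 0.968, -0.001], [0.001, -0.001, -1.0]]
ft_force: [-0.2, 0.2, -1.3]
width: 0.305
grasp_force: 59.2
t: 25.25
ee_pos: [518.8, -307.7, 57.2]
tool_rot: [[-0.969, 0.245, -0.003], [0.245, 0.969, 0.002], [0.003, 0.001, -1.0]]
ft_force: [-0.1, -0.4, -1.0]
width: 0.303
grasp_force: 59.1
scene cap_mid [([519.0, -309.0, 81.0], 0.77), ([536.0, 51.0, 39.0], 0.75)]
scene liner [([336.0, -139.0, -1.0], 0.91), ([492.0, -192.0, 0.0], 0.59)]
top cap_mid [([519.0, -311.0, 78.0], 0.57)]
top liner [([333.0, -141.0, 3.0], 0.76), ([521.0, -309.0, 7.0], 0.71)]
t 25.55 at [ 520.3 -308.9   59.7] total turn deg [-0.   0.1 -0.3] mm/row 44.71482899464151
[0.23, -0.06, 4.46] [-0.0, 0.002, -0.005]
```

```bash
python3 -m pendant '[{"claw":0,"offset":[0,0,1.2],"twist":[0,0,0]},{"claw":0,"offset":[0,0,1.2],"twist":[0,0,0]},{"claw":0,"offset":[0,0,1],"twist":[0,0,0]},{"claw":0,"offset":[0,0,0.6],"twist":[0,0,0]},{"claw":0,"offset":[0,0,0.2],"twist":[0,0,0]},{"claw":0,"offset":[0,0,0],"twist":[0,0,0]}]'
```

```text
t: 26.3
ee_pos: [519.8, -308.6, 16.5]
tool_rot: [[-0.969, 0.246, 0.0], [0.246, 0.969, 0.0], [-0.0, 0.0, -1.0]]
ft_force: [1.1, 0.1, -1.6]
width: 0.305
grasp_force: 59.1
```

```bash
python3 -m pendant '[{"claw":0,"offset":[0,0,0.15],"twist":[0,0,0]},{"claw":0,"offset":[0,0,0],"twist":[0,0,0]}]'
```

```text
t: 26.55
ee_pos: [519.7, -308.7, 15.2]
tool_rot: [[-0.969, 0.246, 0.0], [0.246, 0.969, -0.0], [-0.0, -0.0, -1.0]]
ft_force: [-0.9, -0.1, -1.1]
width: 0.306
grasp_force: 59.1
```

```bash
python3 -m pendant '[{"claw":0,"offset":[0,0,0.15],"twist":[0,0,0]},{"claw":0,"offset":[0,0,0],"twist":[0,0,0]}]'
```

```text
t: 26.8
ee_pos: [519.9, -308.8, 14.5]
tool_rot: [[-0.969, 0.246, 0.001], [0.246, 0.969, -0.001], [-0.001, -0.001, -1.0]]
ft_force: [-1.5, -0.1, 4.7]
width: 0.303
grasp_force: 59.7
```

Contact. I'll release and rise.

```bash
python3 -m pendant '[{"claw":3.5,"offset":[0,0,0],"twist":[0,0,0]},{"claw":4.5,"offset":[0,0,0],"twist":[0,0,0]},{"claw":5,"offset":[0,0,0],"twist":[0,0,0]},{"claw":5,"offset":[0,0,0],"twist":[0,0,0]},{"claw":5,"offset":[0,0,-1],"twist":[0,0,0]},{"claw":5,"offset":[0,0,-3],"twist":[0,0,0]},{"claw":5,"offset":[0,0,-4],"twist":[0,0,0]},{"claw":5,"offset":[0,0,-5],"twist":[0,0,0]},{"claw":5,"offset":[0,0,-5],"twist":[0,0,0]},{"claw":5,"offset":[0,0,0],"twist":[0,0,0]}]'
python3 - <<'E'
from h import *
ims=[]
for c in ["scene","wrist"]:
    m,im=shot(c); tips(c,m,["cap_mid","bottle_mid","jar_mid","weight_mid"],n=2); ims.append(im)
cv2.imwrite("pics/end.png",np.hstack([cv2.resize(ims[1][40:340,106:406],(400,400)),cv2.resize(ims[0][120:270,120:390],(400,400))]))
E
```

```text
t: 28.05
ee_pos: [522.8, -308.6, 199.1]
tool_rot: [[-0.969, 0.246, 0.01], [0.246, 0.969, -0.004], [-0.01, -0.001, -1.0]]
ft_force: [0.3, -0.5, -1.2]
width: 0.58
grasp_force: 0.0
scene cap_mid [([521.0, -309.0, 36.0], 0.64)]
scene bottle_mid [([505.0, 281.0, 129.0], 0.88), ([755.0, 41.0, 28.0], 0.19)]
scene jar_mid [([537.0, 50.0, 40.0], 0.57), ([757.0, 40.0, 29.0], 0.34)]
scene weight_mid [([428.0, -313.0, 30.0], 0.61)]
wrist cap_mid [([522.0, -309.0, 39.0], 0.66)]
wrist bottle_mid []
wrist jar_mid []
wrist weight_mid [([430.0, -313.0, 32.0], 0.57)]
```

View pics/end.png

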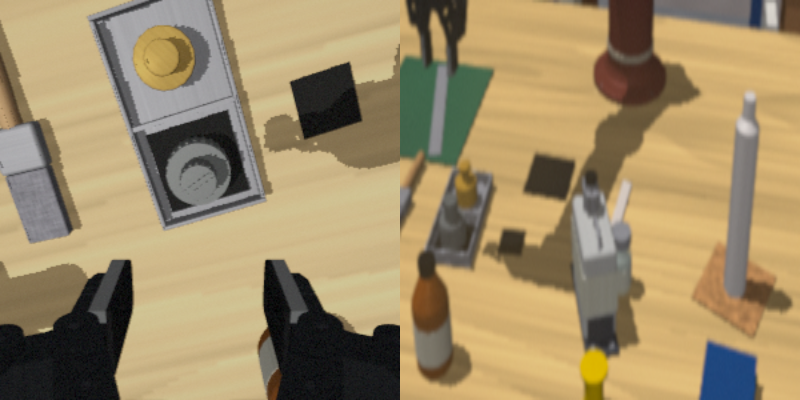

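The cap stands knob up on the liner at left crop (198,172), clear of the bay walls. The bottle stands on the mat at right crop (740,200), the weight has not moved, and the hand is clear. Handing in.

```bash
python3 -c "
from rig import arm
print(arm.sign_off())"
```

```text
the job is handed in; nothing more can be done
None
```

The job is handed in at about 28 s of the 59 s limit: the bottle stands upright on the cork mat, the cap came off the tin and stands knob up on the liner in the tray's empty bay, and the last pictures show nothing else disturbed; the verdict was not shown, and one first try at the knob closed on top of it with under 6 N before I corrected the height.

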